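# Find the full carton and pack it

### The job

One of the two closed cartons on the sloping display stand was packed short, and only their weight tells which: lift the left-hand one (as the robot sees the stand) well clear of the deck and set it back in its place, then lift the right-hand one well clear too. Stand the heavier carton upright on the paper pad in the free bay of the packing crate, setting it down before you let go, and leave the lighter one standing on the display stand as it stood. Do not disturb the two jars and the can.

Things in the scene. Friction and masses are not known exactly. Their poses are not given: they have to be found in the camera images.
- stand: fixed dark steel display stand, 328 mm wide (own y), 160 mm deep (own x), 262 mm high; origin on the table, own x away from the robot, y to the robot's left, z up. Its flat deck rises away from the robot at 28 degrees (0.489 rad). The cartons start with origins at x = -18.9, z = 66.8 mm, y about +75 (left) and -75 mm (right)
- deck_lip (a point): middle of the deck's front edge (stand x = -60, y = 0, z = 45 mm), at the foot of the front lip, which stands 23 mm above the deck (a carton set back a few mm behind it stays or slides gently against it; one set on top of it tips); a fence 4 mm thick and 22 mm high divides the deck at y = 0
- board_edge (a point): middle of the front lower edge of the stand's overhead board (stand x = -14, y = 0, z = 239 mm); the board runs from here back to stand x = 87 mm and carries grey trays up to 307 mm high; its posts are at y = +-161 mm, x = 3 mm and more
- carton_k: closed carton, flat lid, 90 (own x) by 56 (own y) by 90 mm high (own z), straight sides; origin at the centre of its underside, balance point 45 mm above it (gripped far from there it may swing). It stands on the sloping deck against the lip: its z leans 28 degrees from vertical towards the robot. The two look alike, either may stand left or right; 0.25 to 0.8 kg, at least 0.1 kg apart
- carton_m: closed carton, flat lid, 90 (own x) by 56 (own y) by 90 mm high (own z), straight sides; origin at the centre of its underside, balance point 45 mm above it (gripped far from there it may swing). It stands on the sloping deck against the lip: its z leans 28 degrees from vertical towards the robot. The two look alike, either may stand left or right; 0.25 to 0.8 kg, at least 0.1 kg apart
- crate: fixed black plastic crate, 223 (own x) by 86 (own y) by 30 mm high, walls and floor 5 mm; origin under its centre on the table. One wall across the middle makes two bays, each 104 by 76 mm inside, centred at x = -54.5 and +54.5 mm; one holds a jar, the other is free
- pad: fixed paper-white pad 90 by 62 by 4 mm on the floor of the free bay, at its centre; origin at the centre of its underside (5 mm above the table), axes along the crate's. A carton goes here with its 90 mm side along the pad's x, either way round
- jar_packed: bystander: closed glass jar, 64 mm in diameter, 88 mm high, in the crate's other bay; origin at the centre of its underside
- jar_tall: bystander: closed glass jar, 68 mm in diameter, 130 mm high, on the table beside the crate; origin at the centre of its underside
- can: bystander: closed can, 72 mm in diameter, 90 mm high, on the table on the crate's other side; origin at the centre of its underside
Things that resemble listed ones, but are neither listed nor needed, are in the scene too. What is shaped like the carton_k but green, red or turquoise is not meant.

How it is judged:
On the way, in this order (a step that is already met when the one before it is completed fails the run):
1. the left-hand carton is held clear of the deck, about 25 mm or more higher, while the right-hand one stands on the stand (((z of carton_k in the frame of stand above 0.095 m and contact force between carton_k and stand below 0.05 N and contact force between carton_k and the fingers above 0.5 N and y of carton_m in the frame of stand below -0.02 m and z of carton_m in the frame of stand between 0.05 and 0.092 m and x of carton_m in the frame of stand between -0.06 and 0.04 m and angle between carton_m's own z axis and vertical between 0.4 and 0.58 rad) or (z of carton_m in the frame of stand above 0.095 m and contact force between carton_m and stand below 0.05 N and contact force between carton_m and the fingers above 0.5 N and y of carton_k in the frame of stand below -0.02 m and z of carton_k in the frame of stand between 0.05 and 0.092 m and x of carton_k in the frame of stand between -0.06 and 0.04 m and angle between carton_k's own z axis and vertical between 0.4 and 0.58 rad))), for 0.3 s.
2. the right-hand carton is held clear of the deck in the same way, with the left-hand one standing back on the left half of the stand (((z of carton_k in the frame of stand above 0.095 m and contact force between carton_k and stand below 0.05 N and contact force between carton_k and the fingers above 0.5 N and y of carton_m in the frame of stand above 0.02 m and z of carton_m in the frame of stand between 0.05 and 0.092 m and x of carton_m in the frame of stand between -0.06 and 0.04 m and angle between carton_m's own z axis and vertical between 0.4 and 0.58 rad) or (z of carton_m in the frame of stand above 0.095 m and contact force between carton_m and stand below 0.05 N and contact force between carton_m and the fingers above 0.5 N and y of carton_k in the frame of stand above 0.02 m and z of carton_k in the frame of stand between 0.05 and 0.092 m and x of carton_k in the frame of stand between -0.06 and 0.04 m and angle between carton_k's own z axis and vertical between 0.4 and 0.58 rad))), for 0.3 s.
3. the chosen carton stands upright on the pad in the free bay, still held (((x of carton_k in the frame of pad between -0.016 and 0.016 m and y of carton_k in the frame of pad between -0.018 and 0.018 m and z of carton_k in the frame of pad below 0.009 m and angle between carton_k's own z axis and vertical below 0.07 rad and contact force between carton_k and the fingers above 0.5 N) or (x of carton_m in the frame of pad between -0.016 and 0.016 m and y of carton_m in the frame of pad between -0.018 and 0.018 m and z of carton_m in the frame of pad below 0.009 m and angle between carton_m's own z axis and vertical below 0.07 rad and contact force between carton_m and the fingers above 0.5 N))), for 0.1 s.
At the end, for the whole second after the job is handed in: The heavier carton (over 4.5 N on the pad) stands within 4 degrees of upright on the pad in the free bay, centred within 16 mm (18 mm in y); the lighter one stands on the stand's deck, leaning 23 to 33 degrees, between its posts; both are released and at rest (((x of carton_k in the frame of pad between -0.016 and 0.016 m and y of carton_k in the frame of pad between -0.018 and 0.018 m and z of carton_k in the frame of pad below 0.009 m and angle between carton_k's own z axis and vertical below 0.07 rad and contact force between carton_k and pad above 4.5 N and z of carton_m in the frame of stand between 0.05 and 0.092 m and x of carton_m in the frame of stand between -0.06 and 0.04 m and angle between carton_m's own z axis and vertical between 0.4 and 0.58 rad and y of carton_m in the frame of stand between -0.14 and 0.14 m) or (x of carton_m in the frame of pad between -0.016 and 0.016 m and y of carton_m in the frame of pad between -0.018 and 0.018 m and z of carton_m in the frame of pad below 0.009 m and angle between carton_m's own z axis and vertical below 0.07 rad and contact force between carton_m and pad above 4.5 N and z of carton_k in the frame of stand between 0.05 and 0.092 m and x of carton_k in the frame of stand between -0.06 and 0.04 m and angle between carton_k's own z axis and vertical between 0.4 and 0.58 rad and y of carton_k in the frame of stand between -0.14 and 0.14 m)) and linear speed of each of carton_k, carton_m below 0.02 m/s and contact force between each of carton_k, carton_m and the fingers below 0.05 N); the robot touches nothing.
It fails at once if a jar or the can is moved more than 30 mm or tipped over 15 degrees (distance of any of jar_packed, jar_tall, can from where it was at the start of the episode above 0.03 m or angle between any of jar_packed, jar_tall, can's own z axis and vertical above 0.26 rad).
It also fails if it takes over 72 s, if anything falls off the work surface, if the arm or the gripper's body presses on something with over 40 N, if the wrist force passes 120 N, or if a joint passes its speed limit or range.

### The arm

A 7-joint arm with a two-finger parallel gripper is mounted at the origin on the work surface. World frame = base frame: x ahead of the robot, y to its left, z up, the work surface at z = 0. Lengths are in m, angles in rad, forces in N, time in s.
With the tool pointing down it reaches from about 0.425 to 1.025 m from the base axis. Payload 9.4 kg.
Tool frame: the origin (TCP) lies at the very end of the fingers, on their centre line; the grasp point (between the pads) lies behind it (r.tcp_to_grasp is the y of the grasp point in the tool frame, in m); y points along the fingers, x is the direction in which the jaws open and shut, and the axes are right-handed (so a half turn about y gives the same grasp; the last joint's range is limited). The gripper opens to 93 mm and grips with 3 to 60 N. Pads are 15 mm wide; open, the fingers measure 128 mm over their backs; the gripper's body (75 mm by 188 mm) begins 65 mm behind the grasp point.
Start: joints at [-1.388, 0.599, -0.003, 1.599, 0.002, 0.943, -0.08], TCP at [0.186, 0.701, 0.219] pointing down, gripper open.
Joint ranges: [-2.57, 2.57], [-0.35, 1.97], [-1.29, 1.29], [0.11, 2.56], [-1.05, 4.19], [0.11, 1.86], [-2.63, 2.63]. Speed limits (rad/s): [2.22, 2.22, 3.01, 3.01, 3.14, 3.14, 3.14].

### API

Orientations are given as a unit quaternion [x, y, z, w].
In Python, from station import monitor, eyes, r gives the robot as it stands.
- The arm moves only by the tool jog_arm, never from a script. Its argument "increments" is a list of rows, each a list of 2 entries, a list of its own where there are three numbers: the shift along the tool's x, y, z in m, then the turn, a rotation vector about the tool's x, y, z in degrees. In form: [[[dx, dy, dz], [wx, wy, wz]], ...]. A call has 1 to 5 rows; each row is the pose to reach, as a shift and turn from the pose commanded when the call began, along the tool's axes at that moment; what a row does not reach only later rows make up. A row lasts 1/12 s, in which the tool goes at most 41.7 mm and 7.16 degrees, less where a joint would pass 70% of its speed; a pose out of reach is approached as far as the arm can. A call with a gripper value outside its range is refused whole. "hand" is the gripper's target within -1 to 1 (shut at 1, half-way at 0, fully open at -1), set as the call begins (left out, the last holds). The fingers move at their own pace and stop on an object; "squeeze" is the grip in N (left out, the last holds). Time passes only in rows, so rows that repeat a pose let the fingers close. It gives the time, the measured TCP pose, the force and the opening at its end, in the units of the state.
- monitor.get_obs(): the state, without advancing time (a new reading comes with each control period).
- eyes.get_image(name): name is "side" or "top" or "wrist"; returns the picture (400x640x3 uint8, red, green, blue); there is no depth.
- eyes.get_calibration(name): a dict with "intrinsics" (3x3 intrinsics, pixels), "eye" and "orientation" of the camera in the world. Camera axes: x right, y down, z forward; pixel columns grow to the right and rows downward; lengths in m; the calibration is good to about 2 mm. A picture is of the moment at which its call begins: read the wrist's pose just before it. get_calibration takes no time and is no camera call; for the wrist camera it gives the pose at the moment of the call.
- r.finish_job(): hands the job in, once; it reports no verdict.
The state is a dict: "clock": time; "joint_pos": joint angles; "joint_vel": joint speeds; "effort": joint torques, N m; "tcp_pos": TCP position; "eef_rot": TCP orientation; "ft_force": force on the tool from outside, world axes, zero at the start; "torque": the same for the moment, N m; "gripper_width": finger opening in m.
Only numpy, scipy, OpenCV 4.12 (cv2) and the standard library are available. Lean on these libraries where they do the work, as an engineer would, in place of code of your own. Each camera call takes 0.05 s, during which the arm holds its last target.

## Working session

There is one attempt and no reset: what is moved stays moved. The work goes in short steps, Python scripts to look and compute and a tool call to move; the robot and the scene stay as the last step left them, time stands still between calls to the robot, and variables do not carry over. Pictures are saved under pics/ and viewed, and the job is handed in when it is done.

Besides the shell and the picture viewer there is one more tool, called after "Call:" by a JSON object that holds its "op" and its "data", one argument or row to a line. jog_arm: Moves the arm, as the interface text tells. Its arguments: {"type":"object","properties":{"increments":{"type":"array"},"hand":{"type":"number"},"squeeze":{"type":"number"}},"required":["increments"]}

```bash
ls; mkdir -p pics; python3 - <<'E'
from station import monitor, eyes, r
import cv2
o=monitor.get_obs()
print({k:o[k] for k in ('clock','tcp_pos','eef_rot','ft_force','gripper_width')}, r.tcp_to_grasp)
for n in ('side','top','wrist'):
    c=eyes.get_calibration(n); print(n,c)
    cv2.imwrite(f'pics/{n}0.png',eyes.get_image(n)[:,:,::-1])
E
```

```text
pics
{'clock': 0.0, 'tcp_pos': array([0.18613526, 0.70018392, 0.21775275]), 'eef_rot': array([ 0.56091982,  0.43063637, -0.43144237, -0.56015958]), 'ft_force': array([-0.33522738, -0.41571963,  0.08165834]), 'gripper_width': 0.09318897249655497} -0.0188
side {'intrinsics': array([[477.07235071,   0.        , 322.21762993],
       [  0.        , 477.07235071, 197.62343278],
       [  0.        ,   0.        ,   1.        ]]), 'eye': array([0.65610467, 0.75347032, 1.04077581]), 'orientation': array([ 0.06633949,  0.9369929 , -0.34130683, -0.03395638])}
top {'intrinsics': array([[427.27905207,   0.        , 321.65886436],
       [  0.        , 427.27905207, 198.6484825 ],
       [  0.        ,   0.        ,   1.        ]]), 'eye': array([ 0.28942732, -0.00256028,  1.29937356]), 'orientation': array([ 0.7325668 , -0.67194137,  0.0757401 , -0.07812885])}
wrist {'intrinsics': array([[307.81095365,   0.        , 322.36343079],
       [  0.        , 307.81095365, 200.99866356],
       [  0.        ,   0.        ,   1.        ]]), 'eye': array([0.11306181, 0.71916232, 0.38440748]), 'orientation': array([0.78551144, 0.60381887, 0.08255079, 0.10751703])}
```

View pics/side0.png

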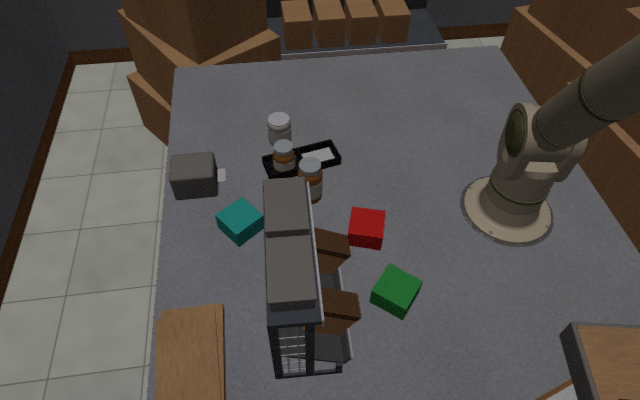

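View pics/top0.png

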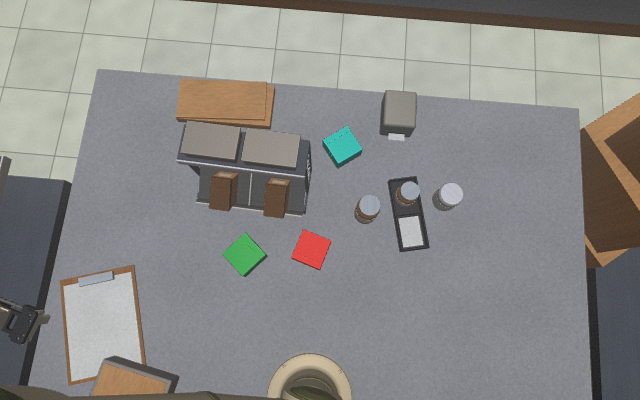

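View pics/wrist0.png

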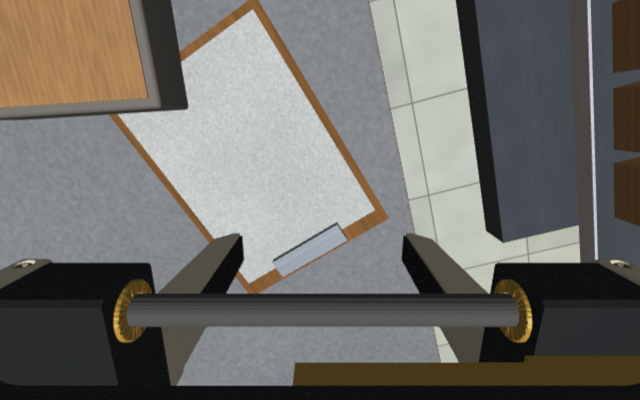

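The top view shows the stand near (250,170), the brown cartons at (223,190) and (277,197), and the crate at (408,215) with the white pad at (411,232). I'll zoom in to pick out the corners.

```bash
python3 - <<'E'
import cv2
t=cv2.imread('pics/top0.png'); s=cv2.imread('pics/side0.png')
cv2.imwrite('pics/top_a.png',cv2.resize(t[110:230,170:330],None,fx=5,fy=5,interpolation=cv2.INTER_CUBIC))
cv2.imwrite('pics/top_b.png',cv2.resize(t[165:265,340:480],None,fx=5.5,fy=5.5,interpolation=cv2.INTER_CUBIC))
cv2.imwrite('pics/side_a.png',cv2.resize(s[170:390,250:370],None,fx=2.7,fy=2.7,interpolation=cv2.INTER_CUBIC))
E
```

```text
(no output)
```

View pics/top_a.png

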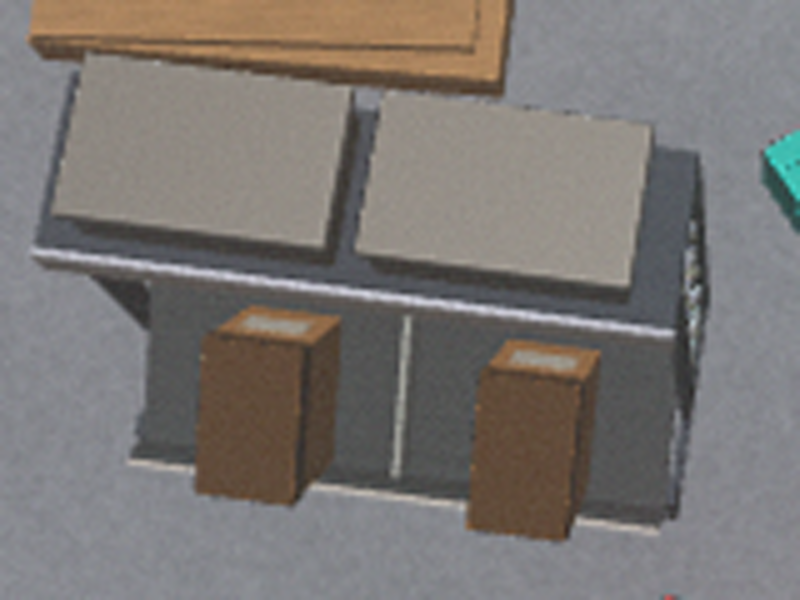

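View pics/top_b.png

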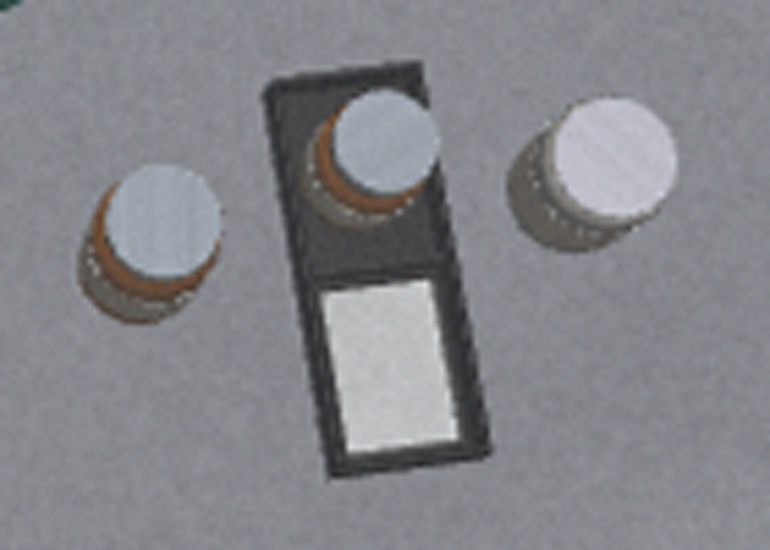

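View pics/side_a.png

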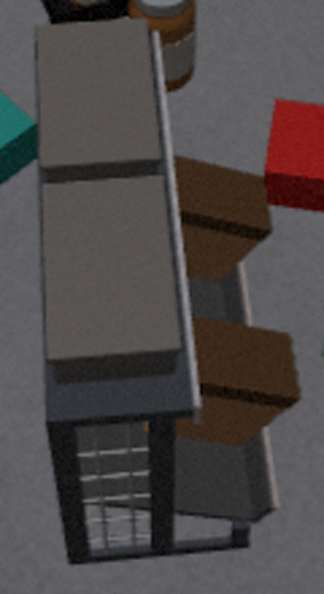

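```bash
cat > h.py <<'E'
import numpy as np, cv2
from scipy.spatial.transform import Rotation as R
def ray(c,uv):
    K=c['intrinsics'];d=np.linalg.inv(K)@np.array([uv[0],uv[1],1.]);return c['eye'],R.from_quat(c['orientation']).apply(d)
def onz(c,uv,z):
    e,d=ray(c,uv);return e+d*(z-e[2])/d[2]
def proj(c,p):
    q=R.from_quat(c['orientation']).inv().apply(np.atleast_2d(p)-c['eye']);q=q@c['intrinsics'].T;return q[:,:2]/q[:,2:]
E
python3 - <<'E'
from h import *
from station import monitor, eyes, r
np.set_printoptions(precision=4,suppress=True)
o=monitor.get_obs();print(R.from_quat(o['eef_rot']).as_matrix())
T=eyes.get_calibration('top');W=eyes.get_calibration('wrist')
print('cam in tool',R.from_quat(o['eef_rot']).inv().apply(W['eye']-o['tcp_pos']))
A=lambda x,y:(170+(x+.5)/5-.5,110+(y+.5)/5-.5)
B=lambda x,y:(340+(x+.5)/5.5-.5,165+(y+.5)/5.5-.5)
a=onz(T,A(130,460),.0653);b=onz(T,A(660,532),.0653);print('lip',a,b,(a+b)/2,np.degrees(np.arctan2(-(a-b)[0],(a-b)[1])))
a=onz(T,A(35,255),.251);b=onz(T,A(672,332),.251);print('board',a,b,(a+b)/2,np.degrees(np.arctan2(-(a-b)[0],(a-b)[1])),np.linalg.norm(a-b))
for n,p in (('L',[(195,492),(296,503)]),('R',[(467,528),(570,540)])):
    print(n,[onz(T,A(*q),.1251) for q in p])
for n,p in (('L',[(205,333),(303,342)]),('R',[(484,370),(580,378)])):
    print(n,'back',[onz(T,A(*q),.1674) for q in p])
P=[onz(T,B(*q),.009) for q in [(322,293),(432,280),(460,440),(348,453)]];print('pad',P,np.mean(P,0))
C=[onz(T,B(*q),.03) for q in [(263,85),(421,62),(491,455),(330,478)]];print('crate',C,np.mean(C,0))
for q,z in (((163,221),.13),((386,141),.088),((615,158),.09)):print('cyl',onz(T,B(*q),z))
for q in ((245,255),(311,249)): print('box',onz(T,q,.05))
E
```

```text
[[ 0.2568 -0.0002 -0.9665]
 [ 0.9665 -0.0011  0.2568]
 [-0.0011 -1.     -0.0001]]
cam in tool [-0.0007 -0.1665  0.0755]
lip [0.5213 0.383  0.0653] [0.5054 0.0676 0.0653] [0.5133 0.2253 0.0653] -2.8768299277205047
board [0.5884 0.3893 0.251 ] [0.5762 0.0608 0.251 ] [0.5823 0.2251 0.251 ] -2.1351479577962644 0.32868884508202195
L [array([0.495 , 0.3254, 0.1251]), array([0.4937, 0.2684, 0.1251])]
R [array([0.4879, 0.1716, 0.1251]), array([0.4861, 0.1137, 0.1251])]
L back [array([0.5762, 0.3208, 0.1674]), array([0.5758, 0.2667, 0.1674])]
R back [array([0.5687, 0.1662, 0.1674]), array([0.5688, 0.1135, 0.1674])]
pad [array([ 0.5351, -0.2246,  0.009 ]), array([ 0.5478, -0.2855,  0.009 ]), array([ 0.4597, -0.3041,  0.009 ]), array([ 0.4472, -0.243 ,  0.009 ])] [ 0.4975 -0.2643  0.009 ]
crate [array([ 0.6462, -0.1825,  0.03  ]), array([ 0.6672, -0.2701,  0.03  ]), array([ 0.4503, -0.3162,  0.03  ]), array([ 0.4304, -0.23  ,  0.03  ])] [ 0.5485 -0.2497  0.03  ]
cyl [ 0.5422 -0.1214  0.13  ]
cyl [ 0.6048 -0.241   0.088 ]
cyl [ 0.6056 -0.362   0.09  ]
box [0.3793 0.2213 0.05  ]
box [0.4131 0.0318 0.05  ]
```

```bash
python3 - <<'E'
import cv2
s=cv2.imread('pics/side0.png')
cv2.imwrite('pics/side_b.png',cv2.resize(s[220:340,305:370],None,fx=5,fy=5,interpolation=cv2.INTER_CUBIC))
E
```

```text
(no output)
```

View pics/side_b.png

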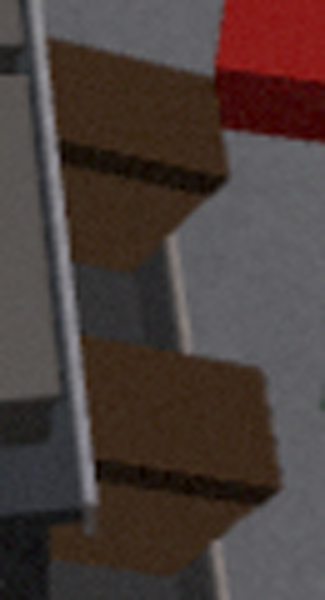

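```bash
python3 - <<'E'
from h import *
from station import eyes
np.set_printoptions(precision=4,suppress=True)
T=eyes.get_calibration('top');S=eyes.get_calibration('side')
A=lambda x,y:(170+(x+.5)/5-.5,110+(y+.5)/5-.5)
Q=lambda x,y:(305+(x+.5)/5-.5,220+(y+.5)/5-.5)
for n,a,b in (('Lfl',(195,492),(280,488)),('Lfr',(296,503),(264,370)),('Rfl',(467,528),(228,178)),('Rfr',(570,540),(216,75)),('boardL',(35,263),(97,500)),('jt',0,0)):
    if not a: continue
    (e1,d1),(e2,d2)=ray(T,A(*a)),ray(S,Q(*b))
    s=np.linalg.lstsq(np.c_[d1,-d2],e2-e1,rcond=None)[0]
    p,q=e1+d1*s[0],e2+d2*s[1];print(n,(p+q)/2,np.linalg.norm(p-q)*1e3)
E
```

```text
Lfl [0.4948 0.3251 0.1263] 0.030539567344990446
Lfr [0.4921 0.2691 0.1253] 3.4925519101600533
Rfl [0.4878 0.1716 0.1255] 0.00011347423461569138
Rfr [0.4844 0.1142 0.1267] 3.128536334343866
boardL [0.5823 0.3844 0.2613] 2.2172878260508604
```

```bash
cat >> h.py <<'E'
PSI=np.radians(-2.5);TH=np.radians(28)
xs=np.array([np.cos(PSI),np.sin(PSI),0]);ys=np.array([-np.sin(PSI),np.cos(PSI),0]);zs=np.array([0,0,1.])
xc=np.cos(TH)*xs+np.sin(TH)*zs; zc=-np.sin(TH)*xs+np.cos(TH)*zs
RG=np.c_[ys,-zc,-xc]
LIDL=np.array([.5345,.2953,.1463]);LIDR=np.array([.527,.1412,.1463])
TL=LIDL-.045*zc; TR=LIDR-.045*zc
PC=np.radians(12.1);xp=np.array([np.cos(PC),np.sin(PC),0]);yp=np.array([-np.sin(PC),np.cos(PC),0])
RP=np.c_[yp,-zs,-xp]
PAD=np.array([.497,-.263,.009])
def delta(p,Rt):
    from station import monitor
    o=monitor.get_obs();Rc=R.from_quat(o['eef_rot'])
    np.set_printoptions(precision=4,suppress=True)
    print('t',round(o['clock'],2),'tcp',o['tcp_pos'],'F',o['ft_force'],'w',round(float(o['gripper_width']),4))
    print('shift',Rc.inv().apply(p-o['tcp_pos']),'rot',np.degrees((Rc.inv()*R.from_matrix(Rt)).as_rotvec()))
E
python3 -c "
from h import *
print(np.linalg.det(RG),np.linalg.det(RP),TL,TR)
delta(TL+.16*zc,RG)"
```

```text
1.0000000000000002 1.0000000000000002 [0.55560611 0.29437849 0.10656736] [0.54810611 0.14027849 0.10656736]
t 0.15 tcp [0.1862 0.7003 0.218 ] F [-0.2286 -0.2124  0.4134] w 0.093
shift [-0.3136 -0.0295 -0.3879] rot [-27.8906 -12.1179  -3.089 ]
```

Call:
{"op": "jog_arm", "data": {
  "increments": [
    [[-0.16,-0.05,-0.19],[-14,-6,-1.5]],
    [[-0.16,-0.05,-0.19],[-14,-6,-1.5]],
    [[-0.16,-0.05,-0.19],[-14,-6,-1.5]],
    [[-0.16,-0.05,-0.19],[-14,-6,-1.5]],
    [[-0.16,-0.05,-0.19],[-14,-6,-1.5]]
  ],
  "hand": -1,
  "squeeze": 35
}}

```text
clock: 0.57
tcp_pos: [0.3028, 0.5322, 0.2596]
eef_rot: [0.595, 0.517, -0.398, -0.47]
ft_force: [0.8, 0.4, 0.5]
gripper_width: 0.093
```

```bash
python3 -c "
from h import *
delta(TL+.16*zc,RG)"
```

```text
t 0.57 tcp [0.3028 0.5322 0.2596] F [0.7854 0.3774 0.5215] w 0.093
shift [-0.2055  0.0602 -0.2022] rot [-13.8849  -5.9532  -1.5356]
```

Call:
{"op": "jog_arm", "data": {
  "increments": [
    [[-0.15,0.02,-0.145],[-14,-6,-1.5]],
    [[-0.15,0.02,-0.145],[-14,-6,-1.5]],
    [[-0.15,0.02,-0.145],[-14,-6,-1.5]],
    [[-0.15,0.02,-0.145],[-14,-6,-1.5]],
    [[-0.15,0.02,-0.145],[-14,-6,-1.5]]
  ]
}}

```text
clock: 0.98
tcp_pos: [0.4232, 0.3628, 0.2733]
eef_rot: [0.619, 0.593, -0.356, -0.371]
ft_force: [0.4, 0.9, 0.6]
gripper_width: 0.0929
```

```bash
python3 -c "
from h import *
delta(TL+.16*zc,RG)"
```

```text
t 0.98 tcp [0.4232 0.3628 0.2733] F [0.3827 0.8598 0.6037] w 0.0929
shift [-0.0626  0.0508 -0.041 ] rot [ 0.0988  0.0502 -0.0255]
```

Call:
{"op": "jog_arm", "data": {
  "increments": [
    [[-0.052,0.045,-0.034],[0,0,0]],
    [[-0.052,0.045,-0.034],[0,0,0]],
    [[-0.052,0.045,-0.034],[0,0,0]],
    [[-0.052,0.045,-0.034],[0,0,0]],
    [[-0.052,0.045,-0.034],[0,0,0]]
  ]
}}

```text
clock: 1.4
tcp_pos: [0.4722, 0.3101, 0.2499]
eef_rot: [0.62, 0.592, -0.355, -0.372]
ft_force: [-1.1, 0.0, -0.8]
gripper_width: 0.0928
```

```bash
python3 -c "
from h import *
delta(TL+.16*zc,RG)
from station import eyes
print(eyes.get_calibration('wrist'))
cv2.imwrite('pics/w1.png',eyes.get_image('wrist')[:,:,::-1])"
```

```text
t 1.4 tcp [0.4722 0.3101 0.2499] F [-1.0632  0.0463 -0.7527] w 0.0928
shift [-0.0121  0.006  -0.0069] rot [ 0.1013 -0.118  -0.0443]
{'intrinsics': array([[307.811 ,   0.    , 322.3634],
       [  0.    , 307.811 , 200.9987],
       [  0.    ,   0.    ,   1.    ]]), 'eye': array([0.3273, 0.3162, 0.3617]), 'orientation': array([0.6715, 0.6408, 0.2575, 0.2686])}
```

View pics/w1.png

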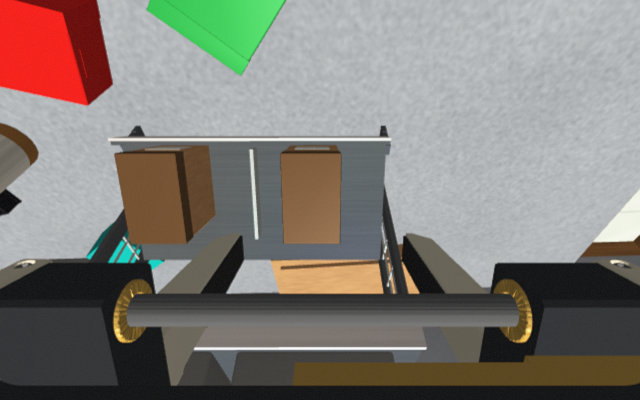

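The wrist view shows the left carton's lid at columns 282–340 and rows 150–243, just left of the jaws' centre. I'll check that against my estimate.

```bash
python3 -c "
from h import *
from station import eyes
W=eyes.get_calibration('wrist')
for L in (LIDL,LIDR):
  print(proj(W,[L+a*.045*xc+b*.028*ys for a,b in((-1,-1),(-1,1),(1,1),(1,-1))]))
import cv2
w=cv2.imread('pics/w1.png');cv2.imwrite('pics/w1z.png',cv2.resize(w[120:270,100:360],None,fx=3,fy=3,interpolation=cv2.INTER_CUBIC))"
```

```text
[[278.90364341 156.51323955]
 [338.86761079 156.38676135]
 [337.75370569 245.39735849]
 [282.4720336  245.52172413]]
[[113.25505525 156.18156948]
 [173.36173716 156.05485483]
 [185.19357941 245.26520324]
 [129.7906326  245.38980016]]
```

View pics/w1z.png

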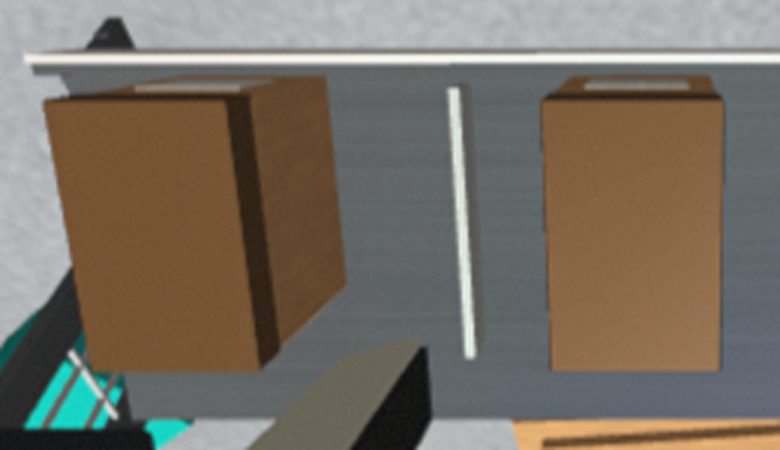

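```bash
cat >> h.py <<'E'
TL=TL+.0015*ys-.002*xc; TR=TR+.0015*ys-.002*xc
E
python3 -c "
from h import *
delta(TL,RG)"
```

```text
t 1.45 tcp [0.4719 0.3109 0.2499] F [-0.5745 -0.1036  0.7261] w 0.093
shift [-0.0113  0.1662 -0.0049] rot [ 0.1054 -0.0573  0.0034]
```

Call:
{"op": "jog_arm", "data": {
  "increments": [
    [[-0.011,0.03,-0.005],[0,0,0]],
    [[-0.011,0.06,-0.005],[0,0,0]],
    [[-0.011,0.07,-0.005],[0,0,0]],
    [[-0.011,0.07,-0.005],[0,0,0]],
    [[-0.011,0.07,-0.005],[0,0,0]]
  ]
}}

```text
clock: 1.87
tcp_pos: [0.5086, 0.298, 0.1901]
eef_rot: [0.62, 0.593, -0.356, -0.371]
ft_force: [-0.1, -0.5, -0.1]
gripper_width: 0.0928
```

```bash
python3 -c "
from h import *
delta(TL,RG)
from station import eyes
cv2.imwrite('pics/w2.png',eyes.get_image('wrist')[:,:,::-1])"
```

```text
t 1.87 tcp [0.5086 0.298  0.1901] F [-0.1138 -0.4817 -0.136 ] w 0.0928
shift [ 0.      0.0959 -0.0002] rot [ 0.0907  0.0113 -0.0795]
```

View pics/w2.png

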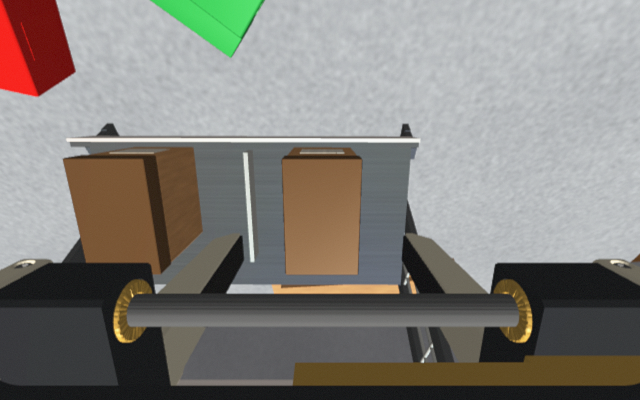

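Carton L's lid, at columns 283–361 (centre 322), is centred between the fingers at 240 and 404. The jaws can go straight down.

Call:
{"op": "jog_arm", "data": {
  "increments": [
    [[0,0.04,0],[0,0,0]],
    [[0,0.075,0],[0,0,0]],
    [[0,0.096,0],[0,0,0]],
    [[0,0.096,0],[0,0,0]],
    [[0,0.096,0],[0,0,0]]
  ]
}}

```text
clock: 2.33
tcp_pos: [0.5532, 0.2965, 0.1103]
eef_rot: [0.62, 0.594, -0.354, -0.37]
ft_force: [0.4, -1.3, 0.1]
gripper_width: 0.0929
```

```bash
python3 -c "
from h import *
delta(TL,RG)
"
```

```text
t 2.33 tcp [0.5532 0.2965 0.1103] F [ 0.3594 -1.331   0.1275] w 0.0929
shift [-0.0005  0.0045  0.0016] rot [ 0.3069 -0.0136  0.0032]
```

Call:
{"op": "jog_arm", "data": {
  "increments": [
    [[0,0.002,0],[0,0,0]],
    [[0,0.002,0],[0,0,0]],
    [[0,0.002,0],[0,0,0]],
    [[0,0.002,0],[0,0,0]],
    [[0,0.002,0],[0,0,0]]
  ],
  "hand": 1,
  "squeeze": 35
}}

```text
clock: 2.75
tcp_pos: [0.5537, 0.2946, 0.1085]
eef_rot: [0.621, 0.592, -0.355, -0.371]
ft_force: [0.1, -0.8, -0.4]
gripper_width: 0.0642
```

Call:
{"op": "jog_arm", "data": {
  "increments": [
    [[0,0,0],[0,0,0]],
    [[0,0,0],[0,0,0]],
    [[0,0,0],[0,0,0]],
    [[0,0,0],[0,0,0]],
    [[0,0,0],[0,0,0]]
  ]
}}

```text
clock: 3.17
tcp_pos: [0.5537, 0.2947, 0.1081]
eef_rot: [0.621, 0.592, -0.355, -0.371]
ft_force: [-3.6, 0.8, 7.7]
gripper_width: 0.0555
```

```bash
python3 -c "
from h import *
delta(TL,RG)
"
```

```text
t 3.17 tcp [0.5537 0.2947 0.1081] F [-3.6294  0.7991  7.7341] w 0.0555
shift [0.0012 0.0023 0.001 ] rot [ 0.1874 -0.0565 -0.1606]
```

Call:
{"op": "jog_arm", "data": {
  "increments": [
    [[0,-0.01,0],[0,0,0]],
    [[0,-0.02,0],[0,0,0]],
    [[0,-0.035,0],[0,0,0]],
    [[0,-0.05,0],[0,0,0]],
    [[0,-0.06,0],[0,0,0]]
  ]
}}

```text
clock: 3.58
tcp_pos: [0.5241, 0.2959, 0.1604]
eef_rot: [0.621, 0.592, -0.357, -0.371]
ft_force: [0.1, -0.2, -3.1]
gripper_width: 0.0561
```

Call:
{"op": "jog_arm", "data": {
  "increments": [
    [[0,0,0],[0,0,0]],
    [[0,0,0],[0,0,0]],
    [[0,0,0],[0,0,0]],
    [[0,0,0],[0,0,0]],
    [[0,0,0],[0,0,0]]
  ]
}}

```text
clock: 4.0
tcp_pos: [0.5258, 0.2951, 0.1595]
eef_rot: [0.621, 0.591, -0.356, -0.371]
ft_force: [0.4, -0.0, -3.2]
gripper_width: 0.0557
```

Call:
{"op": "jog_arm", "data": {
  "increments": [
    [[0,0,0],[0,0,0]],
    [[0,0,0],[0,0,0]],
    [[0,0,0],[0,0,0]],
    [[0,0,0],[0,0,0]],
    [[0,0,0],[0,0,0]]
  ]
}}

```text
clock: 4.42
tcp_pos: [0.5257, 0.2954, 0.1602]
eef_rot: [0.621, 0.592, -0.356, -0.371]
ft_force: [0.8, -0.1, -3.9]
gripper_width: 0.0558
```

```bash
python3 -c "
from h import *
delta(TL,RG)
from station import eyes,monitor
for n in ('top','wrist'):
  cv2.imwrite(f'pics/{n}3.png',eyes.get_image(n)[:,:,::-1]);o=monitor.get_obs();print(o['clock'],o['ft_force'],o['torque'])"
```

```text
t 4.42 tcp [0.5257 0.2954 0.1602] F [ 0.7647 -0.0728 -3.8663] w 0.0558
shift [0.0021 0.0613 0.0009] rot [ 0.1545 -0.0726 -0.25  ]
4.4667 [-0.7101 -0.0148 -3.2501] [ 0.0748  0.8244 -0.0332]
4.5167 [-0.8689  0.4791 -2.7475] [ 0.05    0.8709 -0.0469]
```

View pics/wrist3.png

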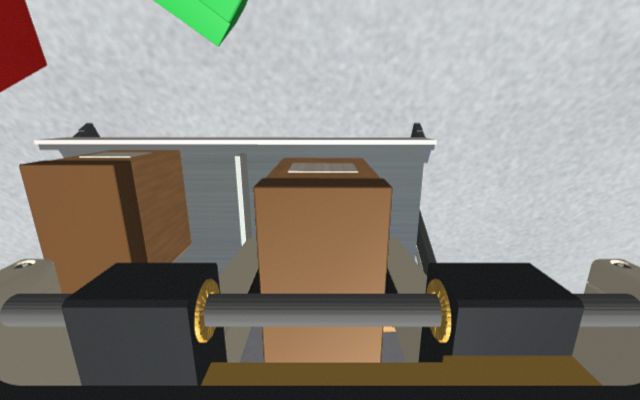

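View pics/top3.png

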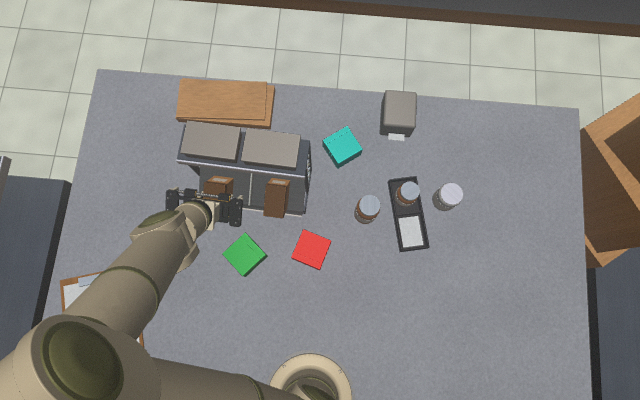

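The wrist view shows the carton (columns 257–390) held square, and the right one still standing. The load is about 3.2 N. I'll put it back, 3 mm further behind the lip.

Call:
{"op": "jog_arm", "data": {
  "increments": [
    [[0,0.02,-0.003],[0,0,0]],
    [[0,0.035,-0.003],[0,0,0]],
    [[0,0.046,-0.003],[0,0,0]],
    [[0,0.053,-0.003],[0,0,0]],
    [[0,0.056,-0.003],[0,0,0]]
  ]
}}

```text
clock: 4.93
tcp_pos: [0.555, 0.2937, 0.1113]
eef_rot: [0.621, 0.591, -0.356, -0.371]
ft_force: [0.3, 0.1, -3.5]
gripper_width: 0.056
```

Call:
{"op": "jog_arm", "data": {
  "increments": [
    [[0,0.002,0],[0,0,0]],
    [[0,0.003,0],[0,0,0]],
    [[0,0.004,0],[0,0,0]],
    [[0,0.004,0],[0,0,0]],
    [[0,0.004,0],[0,0,0]]
  ]
}}

```text
clock: 5.35
tcp_pos: [0.5562, 0.2936, 0.1095]
eef_rot: [0.621, 0.592, -0.355, -0.371]
ft_force: [-5.4, -1.4, 4.9]
gripper_width: 0.0558
```

```bash
python3 -c "
from h import *
delta(TL,RG)
"
```

```text
t 5.35 tcp [0.5562 0.2936 0.1095] F [-5.4105 -1.4322  4.9486] w 0.0558
shift [0.0022 0.0023 0.0039] rot [ 0.1738 -0.1001 -0.2188]
```

Call:
{"op": "jog_arm", "data": {
  "increments": [
    [[0,0,0],[0,0,0]],
    [[0,0,0],[0,0,0]],
    [[0,0,0],[0,0,0]],
    [[0,0,0],[0,0,0]],
    [[0,0,0],[0,0,0]]
  ],
  "hand": -1
}}

```text
clock: 5.77
tcp_pos: [0.5568, 0.294, 0.1089]
eef_rot: [0.621, 0.592, -0.356, -0.371]
ft_force: [0.1, 0.0, 0.8]
gripper_width: 0.0842
```

Call:
{"op": "jog_arm", "data": {
  "increments": [
    [[0,0,0],[0,0,0]],
    [[0,0,0],[0,0,0]],
    [[0,0,0],[0,0,0]],
    [[0,0,0],[0,0,0]],
    [[0,0,0],[0,0,0]]
  ]
}}

```text
clock: 6.18
tcp_pos: [0.5566, 0.2938, 0.1087]
eef_rot: [0.621, 0.592, -0.356, -0.371]
ft_force: [-0.2, -0.9, 0.6]
gripper_width: 0.0929
```

Call:
{"op": "jog_arm", "data": {
  "increments": [
    [[0,-0.02,0],[0,0,0]],
    [[0,-0.05,0],[0,0,0]],
    [[0,-0.08,0],[0,0,0]],
    [[0,-0.1,0],[0,0,0]],
    [[0,-0.1,0],[0,0,0]]
  ]
}}

```text
clock: 6.6
tcp_pos: [0.5069, 0.2979, 0.2002]
eef_rot: [0.62, 0.593, -0.355, -0.372]
ft_force: [0.4, -0.3, 0.2]
gripper_width: 0.0928
```

```bash
python3 -c "
from h import *
delta(TR+.1*zc,RG)
from station import eyes,monitor
for n in ('wrist',):
  cv2.imwrite(f'pics/{n}4.png',eyes.get_image(n)[:,:,::-1])"
```

```text
t 6.6 tcp [0.5069 0.2979 0.2002] F [ 0.3831 -0.2868  0.2367] w 0.0928
shift [-0.1541  0.0053  0.0035] rot [ 0.1097 -0.0424 -0.0294]
```

View pics/wrist4.png

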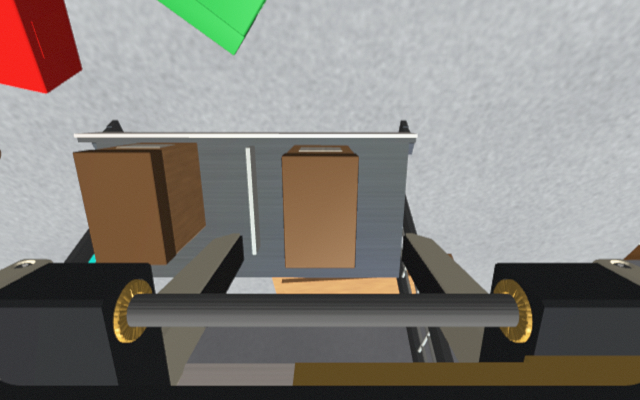

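The left carton is back flat on the deck (columns 283–357, as before). Moving over to the right-hand carton.

Call:
{"op": "jog_arm", "data": {
  "increments": [
    [[-0.04,0,0],[0,0,0]],
    [[-0.08,0,0.001],[0,0,0]],
    [[-0.12,0,0.002],[0,0,0]],
    [[-0.154,0,0.003],[0,0,0]],
    [[-0.154,0,0.003],[0,0,0]]
  ]
}}

```text
clock: 7.07
tcp_pos: [0.4988, 0.1396, 0.195]
eef_rot: [0.622, 0.59, -0.356, -0.371]
ft_force: [0.3, 0.9, 0.1]
gripper_width: 0.0929
```

Call:
{"op": "jog_arm", "data": {
  "increments": [
    [[0,0,0],[0,0,0]],
    [[0,0,0],[0,0,0]]
  ]
}}

```text
clock: 7.23
tcp_pos: [0.4997, 0.1414, 0.1955]
eef_rot: [0.622, 0.591, -0.356, -0.372]
ft_force: [0.2, 0.9, 1.3]
gripper_width: 0.093
```

```bash
python3 -c "
from h import *
delta(TR,RG)
from station import eyes,monitor
for n in ('wrist',):
  cv2.imwrite(f'pics/{n}5.png',eyes.get_image(n)[:,:,::-1])"
```

```text
t 7.23 tcp [0.4997 0.1414 0.1955] F [0.234  0.9334 1.2515] w 0.093
shift [0.0031 0.1012 0.0011] rot [ 0.0816 -0.1916 -0.3155]
```

View pics/wrist5.png

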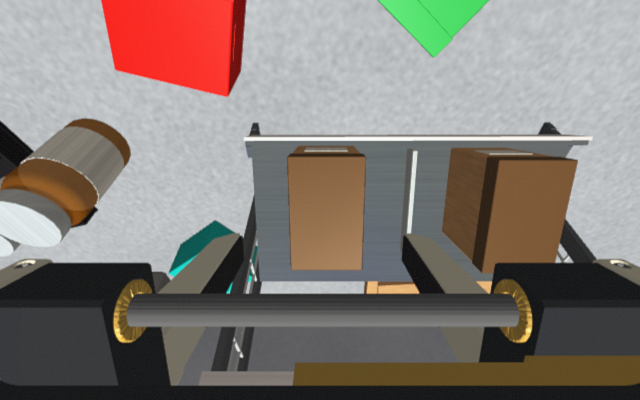

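The right-hand carton's lid is centred at column 327, so +3 mm in tool x, which agrees with the computed shift. Descending.

Call:
{"op": "jog_arm", "data": {
  "increments": [
    [[0.003,0.03,0.001],[0,0,0.2]],
    [[0.003,0.065,0.001],[0,0,0.2]],
    [[0.003,0.095,0.001],[0,0,0.2]],
    [[0.003,0.1,0.001],[0,0,0.2]],
    [[0.003,0.1,0.001],[0,0,0.2]]
  ]
}}

```text
clock: 7.7
tcp_pos: [0.5459, 0.1421, 0.1037]
eef_rot: [0.622, 0.588, -0.358, -0.372]
ft_force: [-0.4, -1.4, 0.6]
gripper_width: 0.093
```

Call:
{"op": "jog_arm", "data": {
  "increments": [
    [[0,0,0],[0,0,0]],
    [[0,0,0],[0,0,0]],
    [[0,0,0],[0,0,0]],
    [[0,0,0],[0,0,0]],
    [[0,0,0],[0,0,0]]
  ],
  "hand": 1,
  "squeeze": 40
}}

```text
clock: 8.12
tcp_pos: [0.546, 0.1442, 0.109]
eef_rot: [0.622, 0.592, -0.356, -0.369]
ft_force: [0.2, 0.3, -0.4]
gripper_width: 0.064
```

Call:
{"op": "jog_arm", "data": {
  "increments": [
    [[0,0,0],[0,0,0]],
    [[0,0,0],[0,0,0]],
    [[0,0,0],[0,0,0]],
    [[0,0,0],[0,0,0]],
    [[0,0,0],[0,0,0]]
  ]
}}

```text
clock: 8.53
tcp_pos: [0.5458, 0.1428, 0.1083]
eef_rot: [0.623, 0.591, -0.356, -0.37]
ft_force: [-5.5, -1.7, 12.6]
gripper_width: 0.0556
```

```bash
python3 -c "
from h import *
delta(TR,RG)
"
```

```text
t 8.53 tcp [0.5458 0.1428 0.1083] F [-5.5042 -1.6779 12.5862] w 0.0556
shift [-0.0009  0.0026  0.0007] rot [ 0.2295 -0.0968 -0.4511]
```

Call:
{"op": "jog_arm", "data": {
  "increments": [
    [[0,-0.01,0],[0,0,0]],
    [[0,-0.02,0],[0,0,0]],
    [[0,-0.035,0],[0,0,0]],
    [[0,-0.05,0],[0,0,0]],
    [[0,-0.06,0],[0,0,0]]
  ]
}}

```text
clock: 8.95
tcp_pos: [0.5158, 0.145, 0.1606]
eef_rot: [0.621, 0.591, -0.357, -0.371]
ft_force: [-0.3, 0.1, -7.1]
gripper_width: 0.0562
```

Call:
{"op": "jog_arm", "data": {
  "increments": [
    [[0,0,0],[0,0,0]],
    [[0,0,0],[0,0,0]],
    [[0,0,0],[0,0,0]],
    [[0,0,0],[0,0,0]],
    [[0,0,0],[0,0,0]]
  ]
}}

```text
clock: 9.37
tcp_pos: [0.5176, 0.1446, 0.1595]
eef_rot: [0.622, 0.59, -0.357, -0.37]
ft_force: [-0.1, 0.2, -7.7]
gripper_width: 0.0558
```

Call:
{"op": "jog_arm", "data": {
  "increments": [
    [[0,0,0],[0,0,0]],
    [[0,0,0],[0,0,0]],
    [[0,0,0],[0,0,0]],
    [[0,0,0],[0,0,0]],
    [[0,0,0],[0,0,0]]
  ]
}}

```text
clock: 9.78
tcp_pos: [0.5178, 0.1447, 0.1601]
eef_rot: [0.622, 0.59, -0.356, -0.37]
ft_force: [-0.4, 0.2, -8.3]
gripper_width: 0.0559
```

```bash
python3 -c "
from h import *
delta(TR,RG)
from station import eyes,monitor
for n in ('top','wrist'):
  cv2.imwrite(f'pics/{n}6.png',eyes.get_image(n)[:,:,::-1]);o=monitor.get_obs();print(o['clock'],o['ft_force'],o['torque'])"
```

```text
t 9.78 tcp [0.5178 0.1447 0.1601] F [-0.4078  0.2222 -8.281 ] w 0.0559
shift [-0.0011  0.0616  0.0004] rot [ 0.1491 -0.0792 -0.4525]
9.8333 [-0.544   1.0856 -7.87  ] [ 0.0874  1.3454 -0.0249]
9.8833 [ 0.3709  0.7739 -8.2873] [ 0.1122  1.3228 -0.0256]
```

View pics/wrist6.png

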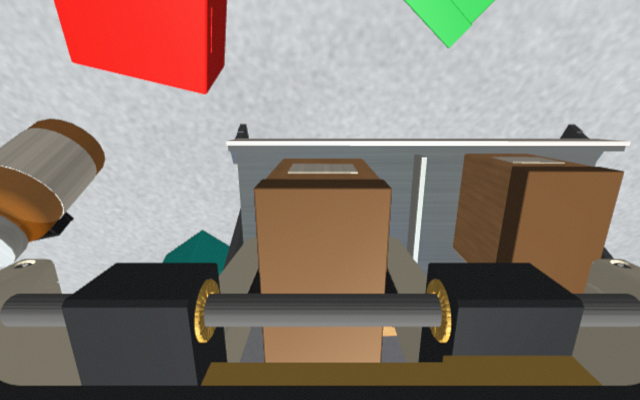

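Left is about 3.2 N and right about 8 N, so the right carton is the heavier. It is held square (columns 257–390). I'll carry it to the crate.

```bash
python3 -c "
from h import *
delta(TR+.19*zc,RG)
delta(PAD+zs*.2,RP)
"
```

```text
t 9.88 tcp [0.5178 0.1448 0.1602] F [ 0.3709  0.7739 -8.2873] w 0.0558
shift [-0.0027 -0.1283 -0.0001] rot [ 0.1555 -0.073  -0.4461]
t 9.88 tcp [0.5178 0.1448 0.1602] F [ 0.3709  0.7739 -8.2873] w 0.0558
shift [-0.4087 -0.0412 -0.0209] rot [ 27.9501 -14.4849  -4.0045]
```

Call:
{"op": "jog_arm", "data": {
  "increments": [
    [[0,-0.03,0],[0,0,0]],
    [[0,-0.06,0],[0,0,0]],
    [[0,-0.09,0],[0,0,0]],
    [[0,-0.115,0],[0,0,0]],
    [[0,-0.125,0],[0,0,0]]
  ]
}}

```text
clock: 10.3
tcp_pos: [0.4825, 0.1438, 0.2384]
eef_rot: [0.628, 0.59, -0.354, -0.364]
ft_force: [2.5, -0.3, -6.3]
gripper_width: 0.0558
```

```bash
python3 -c "
from h import *
delta(PAD+zs*.24,RP)
"
```

```text
t 10.3 tcp [0.4825 0.1438 0.2384] F [ 2.5214 -0.3137 -6.2857] w 0.0558
shift [-0.4055  0.0142 -0.0336] rot [ 28.6754 -14.6087  -4.7589]
```

Call:
{"op": "jog_arm", "data": {
  "increments": [
    [[-0.2,-0.01,-0.02],[14,-7,-2.4]],
    [[-0.2,-0.01,-0.02],[14,-7,-2.4]],
    [[-0.2,-0.01,-0.02],[14,-7,-2.4]],
    [[-0.2,-0.01,-0.02],[14,-7,-2.4]],
    [[-0.2,-0.01,-0.02],[14,-7,-2.4]]
  ]
}}

```text
clock: 10.72
tcp_pos: [0.4881, 0.0684, 0.2415]
eef_rot: [0.587, 0.57, -0.425, -0.387]
ft_force: [0.3, -0.5, -7.7]
gripper_width: 0.0561
```

```bash
python3 -c "
from h import *
delta(PAD+zs*.24,RP)
from station import monitor;print(monitor.get_obs()['joint_pos'])
"
```

```text
t 10.72 tcp [0.4881 0.0684 0.2415] F [ 0.2929 -0.5394 -7.6956] w 0.0561
shift [-0.3313  0.013  -0.001 ] rot [ 19.467  -10.782   -5.2992]
[-0.4279  0.1859  0.0626  2.3353  0.4829  0.3497  0.7908]
```

Call:
{"op": "jog_arm", "data": {
  "increments": [
    [[-0.2,0,0],[14,-8,-4]],
    [[-0.2,0,0],[14,-8,-4]],
    [[-0.2,0,0],[14,-8,-4]],
    [[-0.2,0,0],[14,-8,-4]],
    [[-0.2,0,0],[14,-8,-4]]
  ]
}}

```text
clock: 11.13
tcp_pos: [0.4919, -0.0655, 0.2485]
eef_rot: [0.483, 0.562, -0.517, -0.429]
ft_force: [2.6, 0.3, -7.4]
gripper_width: 0.0561
```

```bash
python3 -c "
from h import *
delta(PAD+zs*.24,RP)
from station import monitor;print(monitor.get_obs()['joint_pos'])
"
```

```text
t 11.13 tcp [ 0.4919 -0.0655  0.2485] F [ 2.5537  0.2743 -7.3676] w 0.0561
shift [-0.1956  0.0001  0.0279] rot [ 5.5193 -2.5035 -1.093 ]
[ 0.1263  0.2526 -0.1329  2.1396  0.0556  0.654   1.6949]
```

Call:
{"op": "jog_arm", "data": {
  "increments": [
    [[-0.19,0,0.027],[5.5,-2.5,-1]],
    [[-0.19,0,0.027],[5.5,-2.5,-1]],
    [[-0.19,0,0.027],[5.5,-2.5,-1]],
    [[-0.19,0,0.027],[5.5,-2.5,-1]],
    [[-0.19,0,0.027],[5.5,-2.5,-1]]
  ]
}}

```text
clock: 11.55
tcp_pos: [0.4936, -0.264, 0.2493]
eef_rot: [-0.449, -0.546, 0.549, 0.445]
ft_force: [0.4, 0.2, -7.9]
gripper_width: 0.0562
```

```bash
python3 -c "
from h import *
delta(PAD+zs*.15,RP)
from station import monitor;print(monitor.get_obs()['joint_pos'])
"
```

```text
t 11.55 tcp [ 0.4936 -0.264   0.2493] F [ 0.3589  0.2361 -7.8557] w 0.0562
shift [ 0.001   0.0903 -0.0035] rot [ 0.0275 -0.6073 -0.3999]
[ 0.4408  0.3649 -0.0734  1.9484  0.0432  0.8254  2.1143]
```

Call:
{"op": "jog_arm", "data": {
  "increments": [
    [[0,0.03,-0.003],[0,0,0]],
    [[0,0.06,-0.003],[0,0,0]],
    [[0,0.085,-0.003],[0,0,0]],
    [[0,0.085,-0.003],[0,0,0]],
    [[0,0.085,-0.003],[0,0,0]]
  ]
}}

```text
clock: 11.97
tcp_pos: [0.4974, -0.2582, 0.1637]
eef_rot: [-0.447, -0.547, 0.55, 0.445]
ft_force: [-0.4, -0.1, -7.8]
gripper_width: 0.0555
```

```bash
python3 -c "
from h import *
delta(PAD+zs*.15,RP)
from station import eyes,monitor
for n in ('top','wrist','side'):
  cv2.imwrite(f'pics/{n}7.png',eyes.get_image(n)[:,:,::-1])
delta(PAD+zs*.0476,RP)
"
```

```text
t 11.97 tcp [ 0.4974 -0.2582  0.1637] F [-0.3502 -0.13   -7.7642] w 0.0555
shift [-0.0046  0.0047  0.0014] rot [-0.0475 -0.365  -0.2055]
t 12.12 tcp [ 0.4995 -0.2589  0.1662] F [ 0.3466  0.457  -7.6554] w 0.0557
shift [-0.0028  0.1096  0.0038] rot [ 0.2612 -0.363  -0.411 ]
```

View pics/wrist7.png

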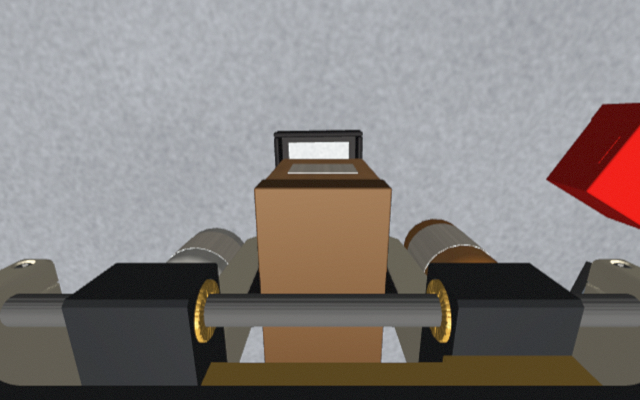

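View pics/side7.png

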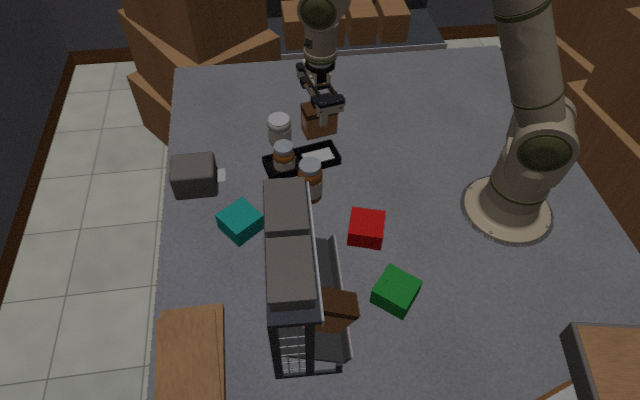

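View pics/top7.png

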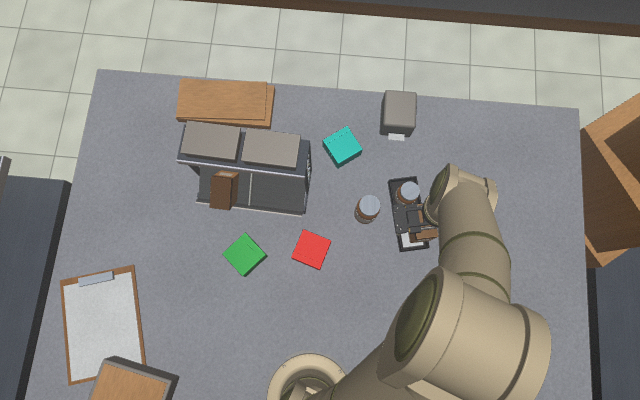

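The wrist view shows the crate's front wall (columns 275–362, row 131) and the pad's front edge (row ~142), both parallel to the carton. I'll check the pad position from this view.

```bash
python3 -c "
from h import *
from station import eyes,monitor
W=eyes.get_calibration('wrist')
img=cv2.imread('pics/wrist7.png')
cv2.imwrite('pics/w7z.png',cv2.resize(img[120:200,250:390],None,fx=5,fy=5,interpolation=cv2.INTER_CUBIC))
print('pred pad front',proj(W,[PAD-.045*xp+b*.031*yp for b in(-1,1)]))
cc=PAD+.0545*xp;cc[2]=.03
print('pred crate front',proj(W,[cc-.1115*xp+b*.043*yp for b in(-1,1)]))
"
```

```text
pred pad front [[289.68899146 141.99791512]
 [349.54354563 141.62475473]]
pred crate front [[274.40001068 131.35073068]
 [364.02395399 130.76868707]]
```

View pics/w7z.png

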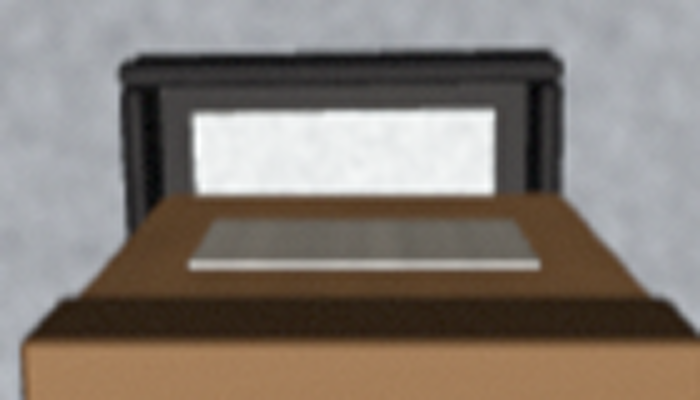

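```bash
python3 -c "
from h import *
from station import eyes,monitor
W=eyes.get_calibration('wrist');o=monitor.get_obs();M=R.from_quat(o['eef_rot']).as_matrix()
for h in (.0424,.045,.040):
  print(proj(W,[o['tcp_pos']-h*M[:,1]+.045*M[:,2]+b*.028*M[:,0] for b in(-1,1)]))
  print(' low',proj(W,[o['tcp_pos']-(h-.09)*M[:,1]+.045*M[:,2]+b*.028*M[:,0] for b in(-1,1)]))
delta(PAD+zs*.0476,RP)
"
```

```text
[[255.16154981 191.81702643]
 [390.00012746 191.73392177]]
 low [[282.15024989 160.78169819]
 [362.50385027 160.74177588]]
[[253.82691777 193.35177035]
 [391.35956043 193.26619265]]
 low [[281.68018454 161.32224413]
 [362.98285494 161.28168107]]
[[256.34792176 190.45277239]
 [388.79168594 190.37183935]]
 low [[282.5745181  160.29381611]
 [362.07151066 160.25446874]]
t 12.12 tcp [ 0.4995 -0.2589  0.1662] F [ 0.3466  0.457  -7.6554] w 0.0557
shift [-0.0028  0.1096  0.0038] rot [ 0.2612 -0.363  -0.411 ]
```

Call:
{"op": "jog_arm", "data": {
  "increments": [
    [[-0.003,0.03,0.002],[0.2,-0.3,-0.4]],
    [[-0.003,0.055,0.002],[0.2,-0.3,-0.4]],
    [[-0.003,0.075,0.002],[0.2,-0.3,-0.4]],
    [[-0.003,0.09,0.002],[0.2,-0.3,-0.4]],
    [[-0.003,0.096,0.002],[0.2,-0.3,-0.4]]
  ]
}}

```text
clock: 12.53
tcp_pos: [0.4979, -0.2624, 0.0682]
eef_rot: [0.444, 0.55, -0.55, -0.445]
ft_force: [-0.1, -0.3, -8.0]
gripper_width: 0.0558
```

Call:
{"op": "jog_arm", "data": {
  "increments": [
    [[0,0,0],[0,0,0]],
    [[0,0,0],[0,0,0]]
  ]
}}

```text
clock: 12.7
tcp_pos: [0.4984, -0.2626, 0.0697]
eef_rot: [0.445, 0.55, -0.549, -0.445]
ft_force: [-0.6, -0.2, -7.8]
gripper_width: 0.0557
```

```bash
python3 -c "
from h import *
delta(PAD+zs*.0476+.0015*xp,RP)
from station import eyes
for n in ('wrist',):
  cv2.imwrite(f'pics/{n}8.png',eyes.get_image(n)[:,:,::-1])
"
```

```text
t 12.7 tcp [ 0.4984 -0.2626  0.0697] F [-0.5907 -0.223  -7.8206] w 0.0557
shift [-0.0001  0.0131 -0.    ] rot [ 0.03   -0.0586  0.0153]
```

View pics/wrist8.png

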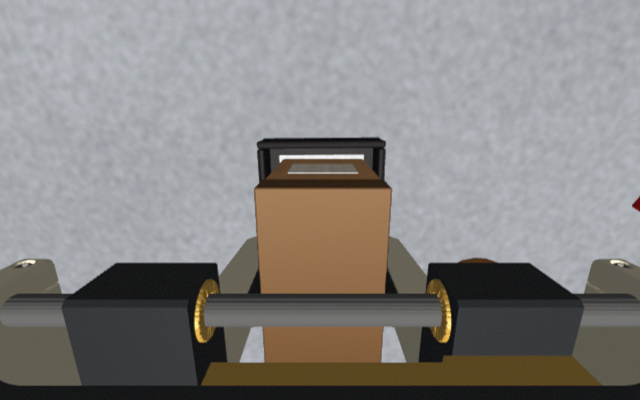

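The carton is centred over the bay (crate walls at columns 258 and 385, carton base between them). Lowering gently.

Call:
{"op": "jog_arm", "data": {
  "increments": [
    [[0,0.003,0],[0,0,0]],
    [[0,0.006,0],[0,0,0]],
    [[0,0.009,0],[0,0,0]],
    [[0,0.011,0],[0,0,0]],
    [[0,0.012,0],[0,0,0]]
  ]
}}

```text
clock: 13.17
tcp_pos: [0.4975, -0.2623, 0.0562]
eef_rot: [0.444, 0.55, -0.55, -0.445]
ft_force: [0.2, 1.0, -7.3]
gripper_width: 0.0558
```

Call:
{"op": "jog_arm", "data": {
  "increments": [
    [[0,0.0005,0],[0,0,0]],
    [[0,0.001,0],[0,0,0]]
  ]
}}

```text
clock: 13.33
tcp_pos: [0.4974, -0.2623, 0.0556]
eef_rot: [0.444, 0.55, -0.55, -0.445]
ft_force: [-2.7, 1.4, 2.2]
gripper_width: 0.0559
```

Call:
{"op": "jog_arm", "data": {
  "increments": [
    [[0,0,0],[0,0,0]],
    [[0,0,0],[0,0,0]],
    [[0,0,0],[0,0,0]]
  ]
}}

```text
clock: 13.58
tcp_pos: [0.4974, -0.2623, 0.0557]
eef_rot: [0.444, 0.55, -0.55, -0.445]
ft_force: [-1.4, 0.6, -1.0]
gripper_width: 0.0557
```

```bash
python3 -c "
from h import *
delta(PAD+zs*.0476+.0015*xp,RP)
from station import eyes
cv2.imwrite('pics/side9.png',cv2.resize(eyes.get_image('side')[60:230,220:390,::-1],None,fx=3.5,fy=3.5,interpolation=cv2.INTER_CUBIC))
"
```

```text
t 13.58 tcp [ 0.4974 -0.2623  0.0557] F [-1.3692  0.611  -1.0166] w 0.0557
shift [-0.0006 -0.0009 -0.0009] rot [-0.0489 -0.0668  0.0747]
```

View pics/side9.png

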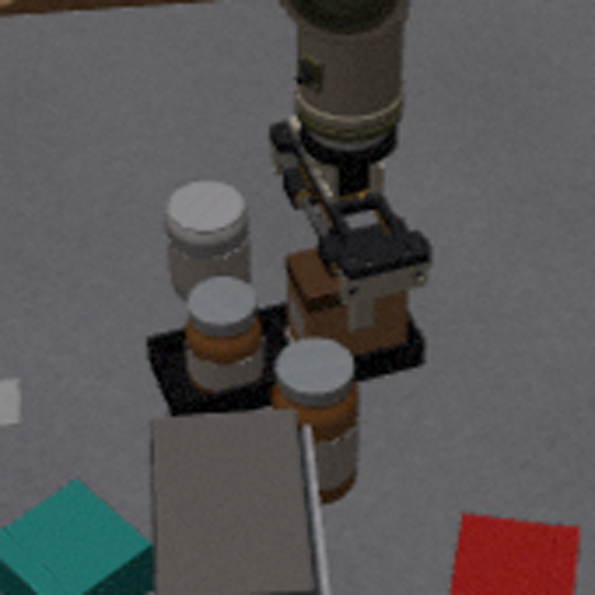

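The side view shows the carton standing in the free bay, clear of both jars, with the pad taking nearly all the load. Releasing and backing off.

Call:
{"op": "jog_arm", "data": {
  "increments": [
    [[0,0,0],[0,0,0]],
    [[0,0,0],[0,0,0]],
    [[0,0,0],[0,0,0]],
    [[0,0,0],[0,0,0]],
    [[0,0,0],[0,0,0]]
  ],
  "hand": -1
}}

```text
clock: 14.05
tcp_pos: [0.4979, -0.2625, 0.0557]
eef_rot: [0.445, 0.55, -0.55, -0.445]
ft_force: [0.2, -0.1, 0.0]
gripper_width: 0.0844
```

Call:
{"op": "jog_arm", "data": {
  "increments": [
    [[0,0,0],[0,0,0]],
    [[0,0,0],[0,0,0]],
    [[0,0,0],[0,0,0]],
    [[0,0,0],[0,0,0]],
    [[0,0,0],[0,0,0]]
  ]
}}

```text
clock: 14.47
tcp_pos: [0.4975, -0.2624, 0.0555]
eef_rot: [0.444, 0.55, -0.55, -0.445]
ft_force: [1.3, 0.5, 0.3]
gripper_width: 0.0927
```

Call:
{"op": "jog_arm", "data": {
  "increments": [
    [[0,-0.02,0],[0,0,0]],
    [[0,-0.05,0],[0,0,0]],
    [[0,-0.09,0],[0,0,0]],
    [[0,-0.13,0],[0,0,0]],
    [[0,-0.16,0],[0,0,0]]
  ]
}}

```text
clock: 14.88
tcp_pos: [0.498, -0.2627, 0.2185]
eef_rot: [0.445, 0.55, -0.549, -0.445]
ft_force: [0.2, -0.4, 0.0]
gripper_width: 0.0931
```

Call:
{"op": "jog_arm", "data": {
  "increments": [
    [[0,0,0.05],[0,0,0]],
    [[0,0,0.05],[0,0,0]],
    [[0,0,0.05],[0,0,0]]
  ]
}}

```text
clock: 15.13
tcp_pos: [0.4459, -0.2739, 0.2163]
eef_rot: [-0.445, -0.549, 0.549, 0.446]
ft_force: [0.8, 0.0, -0.0]
gripper_width: 0.093
```

```bash
python3 -c "
from h import *
from station import eyes
delta(PAD+zs*.2,RP)
for n in ('top','wrist','side'):
  cv2.imwrite(f'pics/{n}10.png',eyes.get_image(n)[:,:,::-1])
W=eyes.get_calibration('wrist')
print(proj(W,[PAD+.09*zs+a*.045*xp+b*.028*yp for a,b in((-1,-1),(-1,1),(1,1),(1,-1))]))
T=eyes.get_calibration('top');print(T['eye'])
"
```

```text
t 15.13 tcp [ 0.4459 -0.2739  0.2163] F [ 0.8259  0.0022 -0.0233] w 0.093
shift [ 0.0001  0.0072 -0.0522] rot [-0.0908 -0.236   0.0358]
[[292.356  201.1743]
 [351.0093 201.0597]
 [348.9447 284.9272]
 [294.7528 285.0647]]
[ 0.2894 -0.0026  1.2994]
```

View pics/wrist10.png

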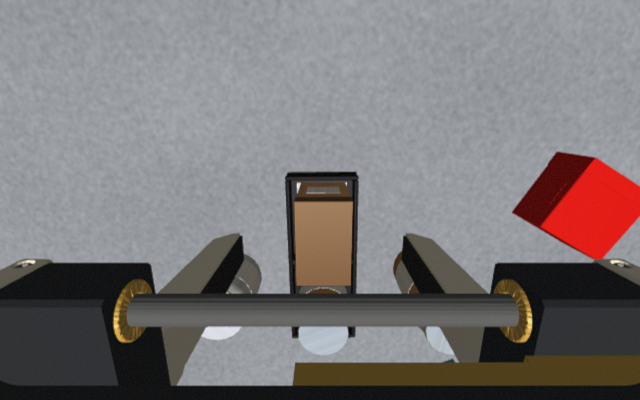

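View pics/side10.png

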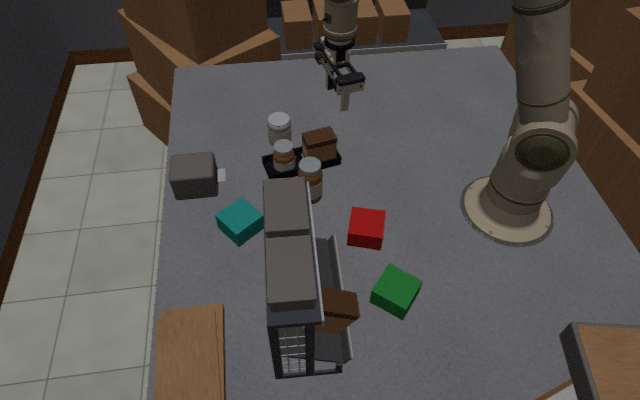

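The heavy carton's lid (columns 294–353, rows 199–286) matches the upright, centred prediction within about 2 px. The light carton stands on the deck, and the jars and can haven't moved. Handing in.

Call:
{"op": "jog_arm", "data": {
  "increments": [
    [[0,0,0],[0,0,0]],
    [[0,0,0],[0,0,0]],
    [[0,0,0],[0,0,0]],
    [[0,0,0],[0,0,0]]
  ]
}}

```text
clock: 15.62
tcp_pos: [0.4492, -0.2727, 0.2152]
eef_rot: [0.444, 0.55, -0.55, -0.445]
ft_force: [0.3, 0.1, 0.2]
gripper_width: 0.0927
```

```bash
python3 -c "
from station import r
print(r.finish_job())"
```

```text
the job is handed in; nothing more can be done
None
```

The heavier carton, the right-hand one, now stands on the pad in the free bay. The lighter left-hand one is back on the display stand. I handed the job in at about 15.6 s of the 72 s allowed; it reported no verdict.

- **Weighing:** I lifted each carton about 52 mm clear of the deck. The left one read about 3.2 N and was set back in its place; the right one read about 8 N.
- **Placing:** I lowered the heavy carton until the pad carried nearly all of its weight, then let go and backed the gripper away.
- **Last checks:** In the last wrist picture the carton's lid matches an upright, centred placement to about 2 pixels (about 2 mm). In the last side picture the light carton leans on the deck as it did at the start, and the jars and can look unmoved. The gripper was open, touching nothing, and read almost no force.

No check failed. Two measurements disagreed early on: the wrist camera put the cartons about 2 to 3 mm from where the overhead and side cameras did, so I corrected the grasps for it. My rough estimate of the stand's lip position from the overhead camera was about 9 mm off, so I used the carton lids as the reference instead.

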